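Fit the bayonet lid on the sample mill and hold it at the jog position

TASK

Pick up the loose lid by its bar handle, turn it so that its two lugs face the two gaps in the collar of the sample mill, and lower it fully home on the collar. Then twist it clockwise (seen from above) to the halfway mark, 45 degrees on from the gaps, where the mill jogs; do not let it go on into the lock, and leave the other things on the worktop where they are. The lid springs back when let go, so finish while still holding it on the halfway mark.

Things in the scene. Friction and masses are not known exactly. Their poses are not given: they have to be found in the camera images.
- lid: Loose round lid, 0.16 kg, standing upright on the worktop, grey with a black bar handle. Origin: centre of its underside; z up along its axis. A spigot 48 mm across (42 at the chamfered foot) reaches from 0 to 18 mm above the origin, a flange 68 mm across from 18 to 24 mm. It is the same after a half turn.
- lid_handle (a point): Middle of the lid's bar handle, on the axis, 41 mm above the lid's origin. The bar is 60 mm long (along the lid's x), 16 mm thick (along y) and stands 24 to 58 mm above the origin. It shows the line of the lugs.
- lid_lug (a point): Outer end of one of the lid's two opposite steel lugs, 30 mm from the axis along the lid's +x (the other along -x). Each sticks out of the spigot, is 10 mm wide and spans 1 to 8 mm above the lid's origin.
- mill: Fixed bench mill: white motor housing 112 (x) x 132 (y) mm, 64 mm high, with a round steel head on top, 84 mm across, open above, up to 110 mm over the worktop. Origin: centre of the underside; z up; the dial faces its -x. Two grey blocks outside the head hold spring catches: the lugs meet them at about 60 degrees of turn and click into lock near 90 (two dots on the rim).
- collar (a point): Point on the head's axis at the top of its collar, 110 mm above the worktop; axes as the mill's. The collar is a ledge 7 mm thick round a hole 52 mm across. When home, the lid's flange rests on it and the lid's origin is 18 mm below this point; the lugs, under the ledge with 3 mm of play in height, can then turn clockwise only.
- gap (a point): Middle of one of the two gaps in the collar for the lugs, at the collar's top, 30 mm from the axis along the mill's +x (the other gap along -x). Each is about 15 mm wide and reaches 33 mm from the axis; two short parallel lines on the rim mark it.
- half_mark: The halfway mark: a single short black line on the rim, and its twin on the opposite side. Origin on the head's axis at the collar's top; its x axis points along the marks, 45 degrees clockwise (seen from above) from the mill's x. At half way the lid's handle lies along this x axis, either way round.
- jog_ring (a joint): Spring-returned ring inside the head, pushed by the lugs; radians, 0 at rest, growing clockwise. It reads about 0.06 less than the lid's turn from the middle of the gaps (free play), so about 0.72 at half way. Its spring, about 0.1 N m there, turns the lid back when let go.
- marker: Bystander, not to be moved: black felt marker, 134 mm long, 13 thick, lying on the worktop near the mill and the lid; origin at the centre of its underside.
- jar_green: Bystander, not to be moved: white specimen jar with screw lid, 65 mm across, 78 high; origin at the centre of its underside.
- bottle_white: Bystander, not to be moved: white spout bottle, 54 mm across, 131 high; origin at the centre of its underside.
- antiserum_7: Bystander, not to be moved: small dropper bottle, 24 mm across, 63 high; origin at the centre of its underside.
- dropper_clear: Bystander, not to be moved: small pipette dropper bottle, 22 mm across, 77 high; origin at the centre of its underside.
Things that resemble listed ones, but are neither listed nor needed, are in the scene too. Leave any pink look-alike of the lid alone.

How it is judged:
On the way, in this order (a step that is already met when the one before it is completed fails the run):
1. the lid is lifted clear of the worktop (height (world z) of lid above 0.04 m), for 0.1 s.
2. the lid is home on the collar with its lugs in the gaps, not yet twisted to the halfway mark (horizontal distance between lid and collar below 0.004 m and z of lid in the frame of collar below -0.0135 m and angle between lid's own z axis and vertical below 0.08 rad and value of joint jog_ring below 0.4 rad), for 0.05 s.
At the end, for the whole second after the job is handed in: The lid is home on the collar (origin 13.5 mm or more below the collar's top, within 4 mm of its axis, upright within 0.08 rad), its handle within 0.14 rad (8 degrees) of the halfway mark with the jog ring pushed round, and the fingers still hold it with more than 2 N (horizontal distance between lid and collar below 0.004 m and z of lid in the frame of collar below -0.0135 m and angle between lid's own z axis and vertical below 0.08 rad and angle between the x axis of lid and the x axis of half_mark, either way round below 0.14 rad and value of joint jog_ring between 0.45 and 0.95 rad and contact force between the fingers and lid above 2 N); the arm keeps its last pose, push and grip.
It fails at once if the lid is twisted on past the halfway position into the lock (value of joint jog_ring above 1.1 rad).
It fails at once if a bystander is knocked over or pushed more than 30 mm away (distance of any of marker, jar_green, bottle_white, antiserum_7, dropper_clear from where it was at the start of the episode above 0.03 m or angle between any of jar_green, bottle_white, antiserum_7, dropper_clear's own z axis and vertical above 0.6 rad).
It also fails if it takes over 43 s, if anything falls off the work surface, if the arm or the gripper's body presses on something with over 40 N, if the wrist force passes 120 N, or if a joint passes its speed limit or range.

ROBOT

A 6-joint arm with a two-finger parallel gripper is mounted at the origin on a cart in front of the work surface, level with it; the furniture and walls round the work are solid. World frame = base frame: x ahead of the robot, y to its left, z up, the work surface at z = 0. Lengths are in m, angles in rad, forces in N, time in s.
With the tool pointing down it reaches from about 0.275 to 1 m from the base axis. Payload 8.4 kg.
Tool frame: the origin (TCP) lies midway between the tips of the shut fingers; the grasp point (between the pads) lies 19 mm behind it; x points along the fingers, y is the direction in which the jaws open and shut, and the axes are right-handed (so a half turn about x gives the same grasp; the last joint's range is limited). The gripper opens to 85 mm and grips with 20 to 120 N. Pads are 22 mm wide; open, the fingers measure 114 mm over their backs; the gripper's body (76 mm by 85 mm) begins 54 mm behind the grasp point. The pads swing forward as they close: fully open they stand 13 mm farther back than shut.
Start: joints at [-1.323, 0.353, 1.633, -0, 1.155, -0.002], TCP at [0.155, -0.606, 0.231] pointing down, gripper open.
Joint ranges: [-2.63, 2.63], [-0.92, 2.1], [0.06, 2.66], [-1.3, 4.44], [0, 2.69], [-3.02, 3.02]. Speed limits (rad/s): [2.22, 2.22, 2.79, 3.14, 3.14, 3.14].

INTERFACE

Orientations are given as [roll, pitch, yaw] about the fixed x, y, z axes, in that order (R = Rz(yaw) Ry(pitch) Rx(roll)).
In Python, from bench import ctrl, imaging gives the robot as it stands.
- The arm moves only by the tool play_rows, never from a script. Its argument "rows" is a list of rows, each an object of numbers: "x", "y", "z": the shift along the tool's x, y, z in units of 80 mm (1.0 is 80 mm); "spin": the turn about the tool's x in units of 1.5 rad (1.0 is 1.5 rad). In form: [{"x": .., "y": .., "z": .., "spin": ..}, ...]. A call has exactly 10 rows; each row shifts and turns the pose as measured when the row begins, along the tool's axes as they then stand; what a row does not reach is not made up. A row lasts 1/12 s, in which the tool goes at most 41.7 mm and 7.16 degrees, less where a joint would pass 70% of its speed; a pose out of reach is approached as far as the arm can. A call with a number of a shift or a turn outside -1 to 1 is refused whole. A call with a gripper value outside its range is refused whole. "hand" is the finger opening in mm, from 0 to 85.4, set as the call begins (left out, the last holds). The fingers move at their own pace and stop on an object; "squeeze" is the grip in N (left out, the last holds). Time passes only in rows, so rows that do not move let the fingers close, or fill a call up. It gives the time, the measured TCP pose, the force and the opening at its end, in the units of the state.
- ctrl.state(): the state, without advancing time (a new reading comes with each control period).
- imaging.camera(name): name is "side" or "top"; returns the picture (400x640x3 uint8, red, green, blue); there is no depth.
- imaging.calibration(name): a dict with "intrinsics" (3x3 intrinsics, pixels), "k1" (the pictures are not rectified: a ray, as slopes to the right and down, at radius r is drawn at 1 + k1 r^2 times it, then the intrinsics apply), "R" (3x3) and "t" (3): a world point X has camera coordinates R X + t. Camera axes: x right, y down, z forward; pixel columns grow to the right and rows downward; lengths in m; the calibration is good to about 2 mm. A picture is of the moment at which its call begins. calibration takes no time and is no camera call.
- ctrl.finish_job(): hands the job in, once; it reports no verdict.
The state is a dict: "clock": time; "joints": joint angles; "qd": joint speeds; "tau": joint torques, N m; "ee_pos": TCP position; "tcp_rot": TCP orientation; "force": force on the tool from outside, world axes, zero at the start; "ft_torque": the same for the moment, N m; "grip_width": finger opening in m.
Only numpy, scipy, OpenCV 4.12 (cv2) and the standard library are available. Lean on these libraries where they do the work, as an engineer would, in place of code of your own. Each camera call takes 0.05 s, during which the arm holds its last target.

## Working session

There is one attempt and no reset: what is moved stays moved. The work goes in short steps, Python scripts to look and compute and a tool call to move; the robot and the scene stay as the last step left them, time stands still between calls to the robot, and variables do not carry over. Pictures are saved under pics/ and viewed, and the job is handed in when it is done.

Besides the shell and the picture viewer there is one more tool, called after ">>>" by a JSON object that holds its "fn" and its "kwargs", one argument or row to a line. play_rows: Moves the arm, as the interface text tells. Shifts and turns lie within -1 to 1; 1 stands for 80 mm of shift or 1.5 rad of turn. Its arguments: {"type":"object","properties":{"rows":{"type":"array"},"hand":{"type":"number"},"squeeze":{"type":"number"}},"required":["rows"]}

```bash
mkdir -p pics; ls; python3 - <<'E'
from bench import ctrl, imaging
import cv2
for n in ("side","top"):
    im=imaging.camera(n); cv2.imwrite(f"pics/{n}0.png",im[:,:,::-1]); 
    c=imaging.calibration(n); print(n,c)
print(ctrl.state())
E
```

```text
pics
side {'intrinsics': array([[454.19738998,   0.        , 326.9700171 ],
       [  0.        , 454.19738998, 199.49362697],
       [  0.        ,   0.        ,   1.        ]]), 'k1': -0.10853840097711387, 'R': array([[ 0.93482194, -0.35476545,  0.01579311],
       [-0.29144468, -0.79186012, -0.53667266],
       [ 0.20289885,  0.49709056, -0.84364272]]), 't': array([-0.5652683 ,  0.27175308,  1.15510249])}
top {'intrinsics': array([[517.83011228,   0.        , 317.40438327],
       [  0.        , 517.83011228, 201.79321738],
       [  0.        ,   0.        ,   1.        ]]), 'k1': 0.014391047164509696, 'R': array([[-0.00719003, -0.99992719,  0.0096915 ],
       [-0.99672749,  0.006386  , -0.0805824 ],
       [ 0.08051464, -0.01023918, -0.99670083]]), 't': array([0.03967898, 0.65199284, 1.36323129])}
{'clock': 0.1, 'joints': array([-1.32343892e+00,  3.53562711e-01,  1.63405848e+00, -1.23817347e-05,
        1.15523679e+00, -2.34810546e-03]), 'qd': array([-0.00057264, -0.00315812, -0.00213746,  0.00086315,  0.00098338,
       -0.00088989]), 'tau': array([-8.50827073e-04, -6.06354260e+01, -3.42818677e+01, -1.00204418e-04,
        3.90097441e-03,  2.19024082e-05]), 'ee_pos': array([ 0.15436949, -0.60518378,  0.23064743]), 'tcp_rot': array([-1.56419707,  1.56953095,  1.8271061 ]), 'force': array([ 0.62248838, -1.02387954, -0.55935773]), 'ft_torque': array([-0.00080501, -0.01728774,  0.02574215]), 'grip_width': 0.08540142180044967}
```

View pics/side0.png

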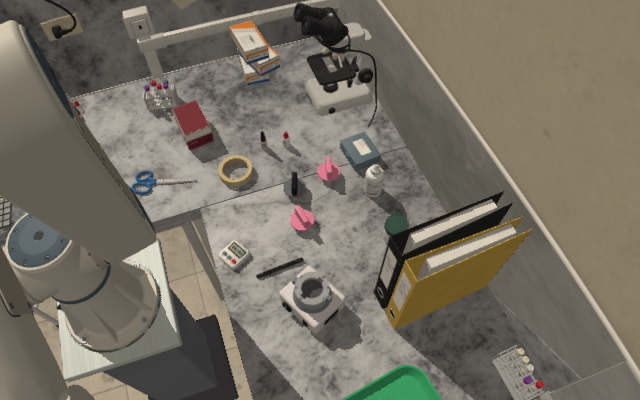

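View pics/top0.png

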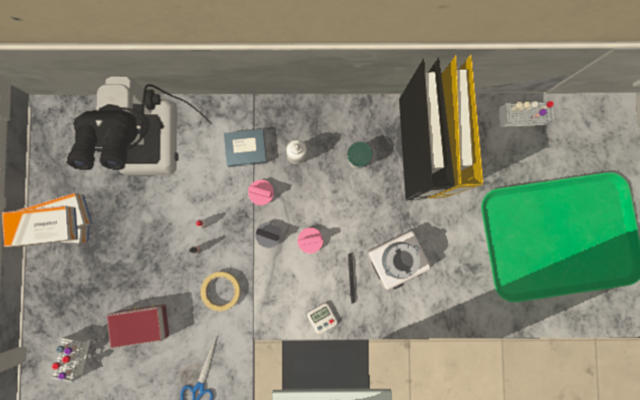

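The top view has the grey lid with a black handle at (268,234). The things it could be mistaken for are pink lids at (261,191) and (310,240). The mill is at (402,260) and the marker at (352,277). I'll check these in close crops.

```bash
python3 - <<'E'
import cv2,numpy as np
t=cv2.imread("pics/top0.png"); s=cv2.imread("pics/side0.png")
a=cv2.resize(t[205:265,235:305],None,fx=5.7,fy=5.7,interpolation=cv2.INTER_CUBIC)
b=cv2.resize(t[225:295,362:442],None,fx=5,fy=5,interpolation=cv2.INTER_CUBIC)
c=cv2.resize(s[160:210,265:345],None,fx=5,fy=5,interpolation=cv2.INTER_CUBIC)
d=cv2.resize(s[255:335,270:350],None,fx=5,fy=5,interpolation=cv2.INTER_CUBIC)[:350]
o=np.zeros((600,800,3),np.uint8); o[:342,:399]=a; o[:350,400:800]=b; o[350:600,:400]=c; 
d=cv2.resize(s[265:330,275:345],None,fx=3.8,fy=3.8,interpolation=cv2.INTER_CUBIC)
o[350:350+d.shape[0],420:420+d.shape[1]]=d[:250]
cv2.imwrite("pics/crop0.png",o)
E
```

```text
(no output)
```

View pics/crop0.png

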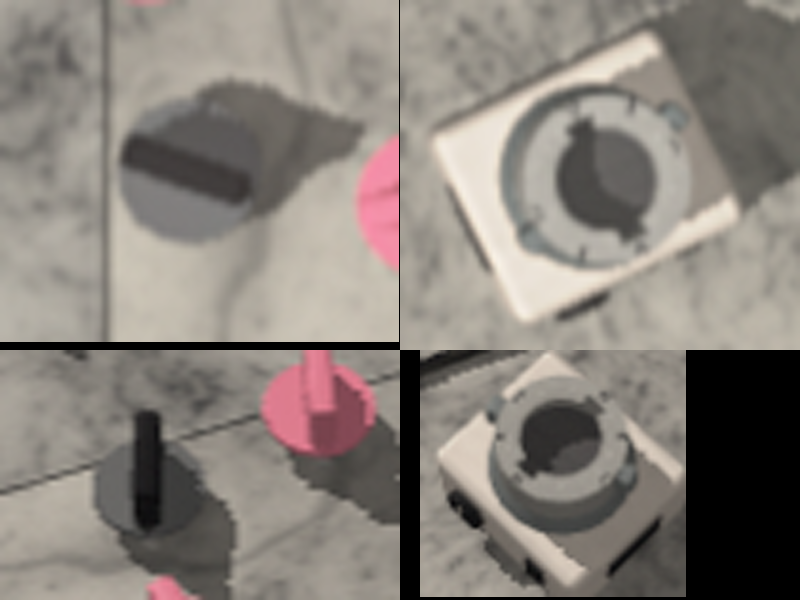

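The crops confirm the grey lid with the black bar at top (268,234) as the target; both pink look-alikes stay put. On the mill, the collar gaps sit at about top (398,251) and (408,271). Next I'll measure positions using both cameras.

```bash
cat > h.py <<'E'
from bench import ctrl, imaging
import numpy as np, cv2
from scipy.optimize import least_squares
from scipy.spatial.transform import Rotation as Ro
C={n:imaging.calibration(n) for n in("side","top")}
def proj(n,X):
    c=C[n]; p=np.atleast_2d(X)@c["R"].T+c["t"]; s=p[:,:2]/p[:,2:]; s=s*(1+c["k1"]*(s**2).sum(1,keepdims=True))
    K=c["intrinsics"]; return s@np.diag([K[0,0],K[1,1]])+K[:2,2]
def back(n,uv,z):
    f=lambda q: (proj(n,[q[0],q[1],z])[0]-uv)
    return least_squares(f,[0.5,0]).x
def pose():
    s=ctrl.state(); return s,Ro.from_euler("xyz",s["tcp_rot"]).as_matrix()
E
python3 - <<'E'
from h import *
def A(x,y):return (235+x/5.7-.4,205+y/5.7-.4)
def B(x,y):return (362+(x-400)/5-.4,225+y/5-.4)
def Cs(x,y):return (265+x/5-.4,160+(y-350)/5-.4)
def D(x,y):return (275+(x-420)/3.8-.4,265+(y-350)/3.8-.4)
p=[back("top",A(*q),.058) for q in((125,150),(250,188))]; print("handle",p,np.mean(p,0),np.degrees(np.arctan2(*(p[0]-p[1])[::-1])))
p=[back("top",A(*q),.058) for q in((190,168),)]
print("flange top",back("top",A(190,170),.024))
p=[back("side",Cs(*q),.058) for q in((148,410),(148,520))]; print("handle side",p,np.mean(p,0),np.degrees(np.arctan2(*(p[0]-p[1])[::-1])))
g=[back("top",B(*q),.11) for q in((578,128),(634,232))]; print("gaps",g,np.mean(g,0),np.degrees(np.arctan2(*(g[0]-g[1])[::-1])))
g=[back("side",D(*q),.11) for q in((527,470),(595,403))]; print("gaps side",g,np.mean(g,0),np.degrees(np.arctan2(*(g[0]-g[1])[::-1])))
c=[back("top",B(*q),.064) for q in((435,142),(522,322),(738,215),(652,32))]; print("house",c,np.mean(c,0))
s,R=pose(); print(R)
E
```

```text
handle [array([0.57455552, 0.19475081]), array([0.55681057, 0.13767569])] [0.56568305 0.16621325] 72.72925843960897
flange top [0.56583977 0.16797005]
handle side [array([0.57555902, 0.19448376]), array([0.55123965, 0.12195514])] [0.56339933 0.15821945] 71.46332624857972
gaps [array([ 0.52258048, -0.16284546]), array([ 0.47071343, -0.18978309])] [ 0.49664696 -0.17631428] 27.445525667174884
gaps side [array([ 0.46933784, -0.19124068]), array([ 0.52431988, -0.16409204])] [ 0.49682886 -0.17766636] -153.72109510409706
house [array([ 0.51524785, -0.096044  ]), array([ 0.42266816, -0.13946425]), array([ 0.47659743, -0.25226716]), array([ 0.57139764, -0.20987004])] [ 0.49647777 -0.17441136]
[[-3.20788018e-04  2.47123259e-01 -9.68984000e-01]
 [ 1.22403593e-03 -9.68983227e-01 -2.47123467e-01]
 [-9.99999199e-01 -1.26534548e-03  8.35045975e-06]]
```

```bash
cat > ov.py <<'E'
from h import *
def local(P,c,yaw):
    P=np.array(P,float); a=np.radians(yaw); R=np.array([[np.cos(a),-np.sin(a)],[np.sin(a),np.cos(a)]])
    return np.c_[P[:,:2]@R.T+c[:2],P[:,2]+(c[2] if len(c)>2 else 0)]
def circ(r,z,n=120): t=np.linspace(0,2*np.pi,n); return np.c_[r*np.cos(t),r*np.sin(t),0*t+z]
def box(a,b,z): return [[a,b,z],[-a,b,z],[-a,-b,z],[a,-b,z],[a,b,z]]
def mill(c,yaw): 
    L=[box(.056,.066,.064),circ(.042,.11),circ(.026,.11),[[.026,.0075,.11],[.033,.0075,.11],[.033,-.0075,.11],[.026,-.0075,.11]],[[-.026,.0075,.11],[-.033,.0075,.11],[-.033,-.0075,.11],[-.026,-.0075,.11]]]
    return [local(l,c,yaw) for l in L]
def lid(c,yaw):
    L=[circ(.034,.024),circ(.034,.018),box(.03,.008,.058),box(.03,.008,.024)]
    return [local(l,c,yaw) for l in L]
def overlay(n,img,lines,x0,y0,x1,y1,f,out_raw=True):
    a=cv2.resize(img[y0:y1,x0:x1],None,fx=f,fy=f,interpolation=cv2.INTER_CUBIC); b=a.copy()
    for l in lines:
        p=(proj(n,l)-[x0,y0]+.5)*f-.5
        cv2.polylines(b,[np.round(p*16).astype(np.int32)],False,(0,0,255),1,cv2.LINE_AA,4)
    return b
E
python3 - <<'E'
from ov import *
t=cv2.imread("pics/top0.png"); s=cv2.imread("pics/side0.png")
m=mill((.4967,-.1765),26.3); l=lid((.5655,.167,0),72.5)
o=np.zeros((600,800,3),np.uint8)
def put(a,x,y): o[y:y+a.shape[0],x:x+a.shape[1]]=a[:600-y,:800-x]
put(overlay("top",t,m,365,225,440,295,5.2),0,0)
put(overlay("side",s,m,275,262,350,332,5.2),400,0)
put(overlay("top",t,l,245,210,300,255,5),0,368)
put(overlay("side",s,l,275,165,330,205,5),400,368)
cv2.imwrite("pics/ov1.png",o)
E
```

```text
(no output)
```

View pics/ov1.png

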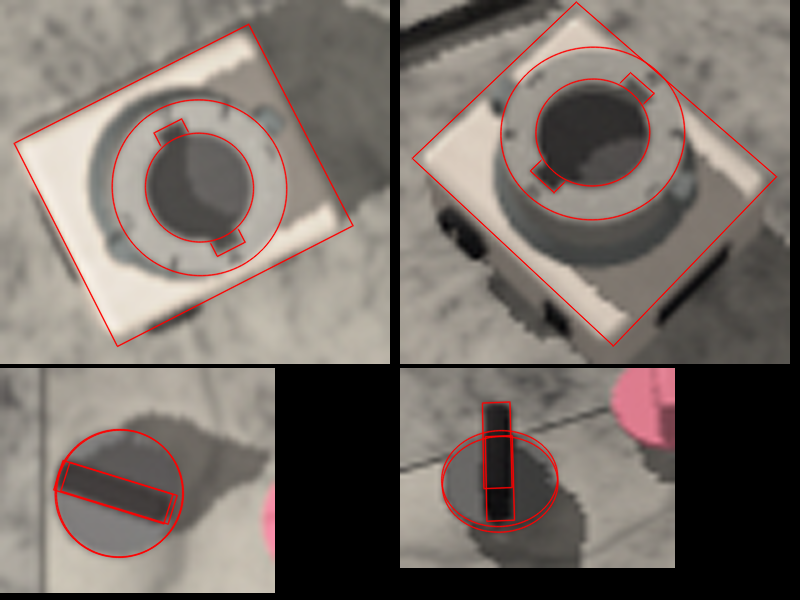

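>>> {"fn": "play_rows", "kwargs": {
  "rows": [
    {"y": -0.38, "z": -0.35},
    {"y": -0.38, "z": -0.35},
    {"y": -0.38, "z": -0.35},
    {"y": -0.38, "z": -0.35},
    {"y": -0.38, "z": -0.35},
    {"y": -0.38, "z": -0.35},
    {"y": -0.38, "z": -0.35},
    {"y": -0.38, "z": -0.35},
    {"y": -0.38, "z": -0.35},
    {"y": -0.38, "z": -0.35}
  ],
  "hand": 55,
  "squeeze": 60
}}

```text
schema error: expected keys x, y, z, spin
```

```bash
cat > go.py <<'E'
from h import *
import sys
def report(tx,ty,tz,yang):
    s,R=pose(); p=s["ee_pos"]; d=np.array([tx,ty,tz])-p
    ya=np.degrees(np.arctan2(R[1,1],R[0,1])); tilt=np.degrees(np.arccos(-R[2,0]))
    print("t",s["clock"],"p",p.round(4),"yang %.2f tilt %.2f"%(ya,tilt),"j",s["joints"].round(2),"F",s["force"].round(1),"T",s["ft_torque"].round(2),"w",round(s["grip_width"],4))
    print("units xyz",(R.T@d/.08).round(3),"spin %.3f"%(np.radians((ya-yang+180)%360-180)/1.5))
report(*map(float,sys.argv[1:5]))
E
python3 go.py .5655 .167 .231 -17.5
```

```text
t 0.1 p [ 0.1544 -0.6052  0.2306] yang -75.69 tilt 0.07 j [-1.32  0.35  1.63 -0.    1.16 -0.  ] F [ 0.6 -1.  -0.6] T [-0.   -0.02  0.03] w 0.0854
units xyz [ 6.000e-03 -8.083e+00 -7.365e+00] spin -0.677
```

>>> {"fn": "play_rows", "kwargs": {
  "rows": [
    {"x": 0, "y": -0.38, "z": -0.35, "spin": 0},
    {"x": 0, "y": -0.38, "z": -0.35, "spin": 0},
    {"x": 0, "y": -0.38, "z": -0.35, "spin": 0},
    {"x": 0, "y": -0.38, "z": -0.35, "spin": 0},
    {"x": 0, "y": -0.38, "z": -0.35, "spin": 0},
    {"x": 0, "y": -0.38, "z": -0.35, "spin": 0},
    {"x": 0, "y": -0.38, "z": -0.35, "spin": 0},
    {"x": 0, "y": -0.38, "z": -0.35, "spin": 0},
    {"x": 0, "y": -0.38, "z": -0.35, "spin": 0},
    {"x": 0, "y": -0.38, "z": -0.35, "spin": 0}
  ],
  "hand": 55,
  "squeeze": 60
}}

```text
clock: 0.93
ee_pos: [0.3483, -0.2402, 0.2268]
tcp_rot: [-0.855, 1.568, 2.525]
force: [0.6, -0.7, -0.0]
grip_width: 0.0551
```

```bash
python3 go.py .5655 .167 .231 -17.5
```

```text
t 0.9333 p [ 0.3483 -0.2402  0.2268] yang -76.33 tilt 0.16 j [-0.61  0.04  2.04  0.    1.06  0.72] F [ 0.6 -0.7 -0. ] T [-0.03 -0.03  0.04] w 0.0551
units xyz [-0.05  -4.304 -3.842] spin -0.684
```

>>> {"fn": "play_rows", "kwargs": {
  "rows": [
    {"x": 0, "y": -0.38, "z": -0.34, "spin": 0},
    {"x": 0, "y": -0.38, "z": -0.34, "spin": 0},
    {"x": 0, "y": -0.38, "z": -0.34, "spin": 0},
    {"x": 0, "y": -0.38, "z": -0.34, "spin": 0},
    {"x": 0, "y": -0.38, "z": -0.34, "spin": 0},
    {"x": 0, "y": -0.38, "z": -0.34, "spin": 0},
    {"x": 0, "y": -0.38, "z": -0.34, "spin": 0},
    {"x": 0, "y": -0.38, "z": -0.34, "spin": 0},
    {"x": 0, "y": -0.38, "z": -0.34, "spin": 0},
    {"x": 0, "y": -0.38, "z": -0.34, "spin": 0}
  ]
}}

```text
clock: 1.77
ee_pos: [0.5389, 0.1306, 0.2265]
tcp_rot: [-0.49, 1.569, 2.891]
force: [1.1, 0.1, 0.6]
grip_width: 0.0552
```

>>> {"fn": "play_rows", "kwargs": {
  "rows": [
    {"x": 0, "y": 0, "z": 0, "spin": -0.08},
    {"x": 0, "y": 0, "z": 0, "spin": -0.08},
    {"x": 0, "y": 0, "z": 0, "spin": -0.08},
    {"x": 0, "y": 0, "z": 0, "spin": -0.08},
    {"x": 0, "y": 0, "z": 0, "spin": -0.08},
    {"x": 0, "y": 0, "z": 0, "spin": -0.08},
    {"x": 0, "y": 0, "z": 0, "spin": -0.08},
    {"x": 0, "y": 0, "z": 0, "spin": -0.08},
    {"x": 0, "y": 0, "z": 0, "spin": -0.04},
    {"x": 0, "y": 0, "z": 0, "spin": 0}
  ]
}}

```text
clock: 2.6
ee_pos: [0.5402, 0.1407, 0.2221]
tcp_rot: [-1.472, 1.564, 2.974]
force: [0.3, 1.0, -0.9]
grip_width: 0.0551
```

```bash
python3 go.py .5655 .167 .1 -17.5
```

```text
t 2.6 p [0.5402 0.1407 0.2221] yang -15.27 tilt 0.42 j [0.25 0.26 1.78 0.   1.1  0.52] F [ 0.3  1.  -0.9] T [0.04 0.05 0.06] w 0.0551
units xyz [ 1.525  0.23  -0.401] spin 0.026
```

>>> {"fn": "play_rows", "kwargs": {
  "rows": [
    {"x": 0, "y": 0.06, "z": -0.1, "spin": 0.026},
    {"x": 0, "y": 0.06, "z": -0.1, "spin": 0},
    {"x": 0, "y": 0.06, "z": -0.1, "spin": 0},
    {"x": 0.2, "y": 0.05, "z": -0.1, "spin": 0},
    {"x": 0.3, "y": 0, "z": 0, "spin": 0},
    {"x": 0.3, "y": 0, "z": 0, "spin": 0},
    {"x": 0.3, "y": 0, "z": 0, "spin": 0},
    {"x": 0.3, "y": 0, "z": 0, "spin": 0},
    {"x": 0.1, "y": 0, "z": 0, "spin": 0},
    {"x": 0, "y": 0, "z": 0, "spin": 0}
  ]
}}

```text
clock: 3.43
ee_pos: [0.5723, 0.1707, 0.0978]
tcp_rot: [-1.979, 1.567, 2.42]
force: [-0.5, 0.3, 1.1]
grip_width: 0.0552
```

```bash
python3 go.py .5655 .167 .03 -17.5; python3 - <<'E'
from ov import *
t=imaging.camera("top")[:,:,::-1]; s=imaging.camera("side")[:,:,::-1]
o=np.zeros((400,800,3),np.uint8)
a=overlay("top",t,[],225,180,325,280,4); o[:400,:400]=a
a=overlay("side",s,[],250,120,350,220,4); o[:400,400:]=a
cv2.imwrite("pics/g1.png",o)
E
```

```text
t 3.4333 p [0.5723 0.1707 0.0978] yang -17.97 tilt 0.23 j [0.29 0.47 1.8  0.   0.88 0.6 ] F [-0.5  0.3  1.1] T [-0.01 -0.04  0.01] w 0.0552
units xyz [ 0.848 -0.064  0.072] spin -0.005
```

View pics/g1.png

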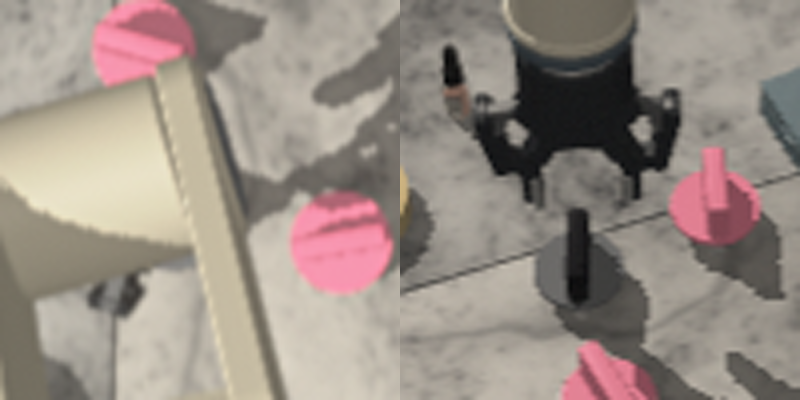

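The gripper sits straight above the grey lid at side (577,265) in the crop, with both jaws clear of the pink lids. I'll centre, descend and close.

>>> {"fn": "play_rows", "kwargs": {
  "rows": [
    {"x": 0.1, "y": -0.06, "z": 0.07, "spin": -0.005},
    {"x": 0.2, "y": 0, "z": 0, "spin": 0},
    {"x": 0.2, "y": 0, "z": 0, "spin": 0},
    {"x": 0.2, "y": 0, "z": 0, "spin": 0},
    {"x": 0.1, "y": 0, "z": 0, "spin": 0},
    {"x": 0, "y": 0, "z": 0, "spin": 0},
    {"x": 0, "y": 0, "z": 0, "spin": 0},
    {"x": 0, "y": 0, "z": 0, "spin": 0},
    {"x": 0, "y": 0, "z": 0, "spin": 0},
    {"x": 0, "y": 0, "z": 0, "spin": 0}
  ]
}}

```text
clock: 4.37
ee_pos: [0.5729, 0.1681, 0.0444]
tcp_rot: [2.327, 1.552, 0.453]
force: [0.7, 0.3, -0.4]
grip_width: 0.0548
```

```bash
python3 go.py .5655 .167 .029 -17.5
```

```text
t 4.3667 p [0.5729 0.1681 0.0444] yang -17.42 tilt 1.06 j [0.28 0.53 1.84 0.   0.75 0.58] F [ 0.7  0.3 -0.4] T [ 0.04 -0.03  0.04] w 0.0548
units xyz [ 0.19  -0.087  0.043] spin 0.001
```

>>> {"fn": "play_rows", "kwargs": {
  "rows": [
    {"x": 0, "y": -0.09, "z": 0.04, "spin": 0},
    {"x": 0.08, "y": 0, "z": 0, "spin": 0},
    {"x": 0.08, "y": 0, "z": 0, "spin": 0},
    {"x": 0.04, "y": 0, "z": 0, "spin": 0},
    {"x": 0, "y": 0, "z": 0, "spin": 0},
    {"x": 0, "y": 0, "z": 0, "spin": 0},
    {"x": 0, "y": 0, "z": 0, "spin": 0},
    {"x": 0, "y": 0, "z": 0, "spin": 0},
    {"x": 0, "y": 0, "z": 0, "spin": 0},
    {"x": 0, "y": 0, "z": 0, "spin": 0}
  ]
}}

```text
clock: 5.2
ee_pos: [0.5653, 0.1675, 0.0276]
tcp_rot: [2.314, 1.551, 0.439]
force: [0.5, -0.1, 0.1]
grip_width: 0.0552
```

```bash
python3 go.py .5655 .167 .029 -17.5; python3 - <<'E'
from h import *
s,R=pose();print(R.round(4))
E
```

```text
t 5.2 p [0.5653 0.1675 0.0276] yang -17.41 tilt 1.15 j [0.28 0.55 1.86 0.   0.71 0.58] F [ 0.5 -0.1  0.1] T [ 0.05  0.01 -0.04] w 0.0552
units xyz [-0.017  0.005  0.004] spin 0.001
[[ 0.0182  0.9541 -0.299 ]
 [ 0.0086 -0.2992 -0.9542]
 [-0.9998  0.0148 -0.0136]]
```

>>> {"fn": "play_rows", "kwargs": {
  "rows": [
    {"x": 0, "y": 0, "z": 0, "spin": 0},
    {"x": 0, "y": 0, "z": 0, "spin": 0},
    {"x": 0, "y": 0, "z": 0, "spin": 0},
    {"x": 0, "y": 0, "z": 0, "spin": 0},
    {"x": 0, "y": 0, "z": 0, "spin": 0},
    {"x": 0, "y": 0, "z": 0, "spin": 0},
    {"x": 0, "y": 0, "z": 0, "spin": 0},
    {"x": 0, "y": 0, "z": 0, "spin": 0},
    {"x": 0, "y": 0, "z": 0, "spin": 0},
    {"x": 0, "y": 0, "z": 0, "spin": 0}
  ],
  "hand": 0,
  "squeeze": 60
}}

```text
clock: 6.03
ee_pos: [0.5655, 0.1677, 0.0282]
tcp_rot: [2.319, 1.55, 0.444]
force: [-0.4, -0.8, 1.3]
grip_width: 0.0153
```

```bash
python3 go.py .5655 .167 .2 -17.5
```

```text
t 6.0333 p [0.5655 0.1677 0.0282] yang -17.42 tilt 1.19 j [0.28 0.55 1.86 0.01 0.71 0.58] F [-0.4 -0.8  1.3] T [0.03 0.06 0.02] w 0.0153
units xyz [-2.147  0.035 -0.022] spin 0.001
```

Gripped: the opening is 15.3 mm on the 16 mm bar. Now I lift.

>>> {"fn": "play_rows", "kwargs": {
  "rows": [
    {"x": -0.1, "y": 0, "z": 0, "spin": 0},
    {"x": -0.2, "y": 0, "z": 0, "spin": 0},
    {"x": -0.25, "y": 0, "z": 0, "spin": 0},
    {"x": -0.25, "y": 0, "z": 0, "spin": 0},
    {"x": -0.25, "y": 0, "z": 0, "spin": 0},
    {"x": -0.25, "y": 0, "z": 0, "spin": 0},
    {"x": -0.25, "y": 0, "z": 0, "spin": 0},
    {"x": -0.25, "y": 0, "z": 0, "spin": 0},
    {"x": -0.25, "y": 0, "z": 0, "spin": 0},
    {"x": -0.1, "y": 0, "z": 0, "spin": 0}
  ]
}}

```text
clock: 6.87
ee_pos: [0.5581, 0.1645, 0.2073]
tcp_rot: [2.399, 1.56, 0.525]
force: [1.2, 0.8, -1.9]
grip_width: 0.0151
```

```bash
python3 go.py .4967 -.1765 .2 -63.7; python3 - <<'E'
from ov import *
t=imaging.camera("top")[:,:,::-1]; s=imaging.camera("side")[:,:,::-1]
o=np.zeros((400,800,3),np.uint8)
a=overlay("top",t,[],225,180,325,280,4); o[:400,:400]=a
a=overlay("side",s,[],250,100,350,200,4); o[:400,400:]=a
cv2.imwrite("pics/g2.png",o)
E
```

```text
t 6.8667 p [0.5581 0.1645 0.2073] yang -17.40 tilt 0.63 j [0.28 0.31 1.76 0.   1.07 0.58] F [ 1.2  0.8 -1.9] T [-0.05 -0.07  0.04] w 0.0151
units xyz [0.06  0.542 4.298] spin 0.539
```

View pics/g2.png

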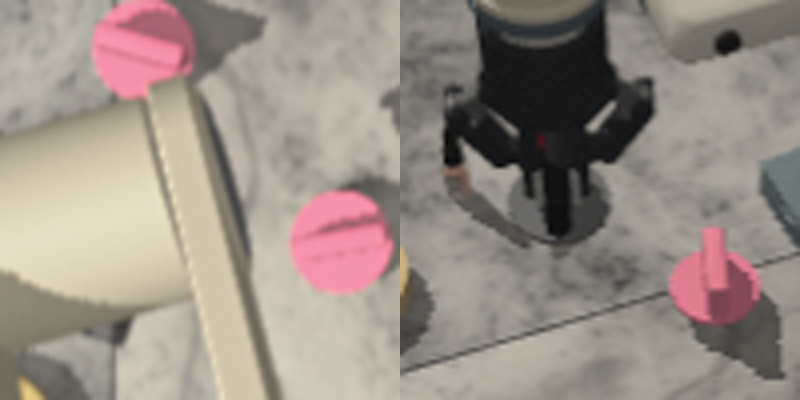

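The lid is up in the fingers, at side crop (560,205), and upright. Now I carry it to the mill.

>>> {"fn": "play_rows", "kwargs": {
  "rows": [
    {"x": 0, "y": 0.03, "z": 0.25, "spin": 0},
    {"x": 0, "y": 0.06, "z": 0.4, "spin": 0},
    {"x": 0, "y": 0.06, "z": 0.5, "spin": 0},
    {"x": 0, "y": 0.06, "z": 0.5, "spin": 0},
    {"x": 0, "y": 0.06, "z": 0.5, "spin": 0},
    {"x": 0, "y": 0.06, "z": 0.5, "spin": 0},
    {"x": 0, "y": 0.06, "z": 0.5, "spin": 0},
    {"x": 0, "y": 0.06, "z": 0.5, "spin": 0},
    {"x": 0, "y": 0.06, "z": 0.4, "spin": 0},
    {"x": 0, "y": 0, "z": 0.2, "spin": 0}
  ]
}}

```text
clock: 7.8
ee_pos: [0.4867, -0.18, 0.1894]
tcp_rot: [-2.284, 1.56, 2.134]
force: [0.0, -0.0, -2.3]
grip_width: 0.0152
```

>>> {"fn": "play_rows", "kwargs": {
  "rows": [
    {"x": 0, "y": 0, "z": 0, "spin": 0.06},
    {"x": 0, "y": 0, "z": 0, "spin": 0.06},
    {"x": 0, "y": 0, "z": 0, "spin": 0.06},
    {"x": 0, "y": 0, "z": 0, "spin": 0.06},
    {"x": 0, "y": 0, "z": 0, "spin": 0.06},
    {"x": 0, "y": 0, "z": 0, "spin": 0.06},
    {"x": 0, "y": 0, "z": 0, "spin": 0.06},
    {"x": 0, "y": 0, "z": 0, "spin": 0.06},
    {"x": 0, "y": 0, "z": 0, "spin": 0.03},
    {"x": 0, "y": 0, "z": 0, "spin": 0}
  ]
}}

```text
clock: 8.63
ee_pos: [0.4746, -0.1831, 0.1725]
tcp_rot: [-0.976, 1.536, 2.63]
force: [-0.2, -0.1, -2.9]
grip_width: 0.0153
```

```bash
python3 go.py .4967 -.1765 .17 -63.7
```

```text
t 8.6333 p [ 0.4746 -0.1831  0.1725] yang -63.39 tilt 1.97 j [-0.37  0.26  1.91  0.01  1.    0.73] F [-0.2 -0.1 -2.9] T [-0.01 -0.04 -0.04] w 0.0153
units xyz [ 0.024  0.051 -0.284] spin 0.004
```

>>> {"fn": "play_rows", "kwargs": {
  "rows": [
    {"x": 0, "y": 0.02, "z": -0.1, "spin": 0.004},
    {"x": 0, "y": 0.02, "z": -0.1, "spin": 0},
    {"x": 0, "y": 0, "z": -0.08, "spin": 0},
    {"x": 0, "y": 0, "z": 0, "spin": 0},
    {"x": 0, "y": 0, "z": 0, "spin": 0},
    {"x": 0, "y": 0, "z": 0, "spin": 0},
    {"x": 0, "y": 0, "z": 0, "spin": 0},
    {"x": 0, "y": 0, "z": 0, "spin": 0},
    {"x": 0, "y": 0, "z": 0, "spin": 0},
    {"x": 0, "y": 0, "z": 0, "spin": 0}
  ]
}}

```text
clock: 9.47
ee_pos: [0.4971, -0.1742, 0.1686]
tcp_rot: [-0.959, 1.532, 2.649]
force: [-0.1, -0.5, -1.5]
grip_width: 0.0151
```

```bash
python3 go.py .4967 -.1765 .15 -63.7;  python3 - <<'E'
from ov import *
s0,R=pose(); p=s0["ee_pos"]; o3=p+R[:,0]*.028 
yaw=np.degrees(np.arctan2(R[1,1],R[0,1]))+90; print(o3,yaw, "tilt vec",R[:,0].round(3))
t=imaging.camera("top")[:,:,::-1]; s=imaging.camera("side")[:,:,::-1]
L=lid(o3,yaw)+mill((.4967,-.1765),26.3)
o=np.zeros((520,800,3),np.uint8)
a=overlay("top",t,L,350,215,450,315,4); o[:400,:400]=a
a=overlay("side",s,L,265,240,365,340,4); o[:400,400:]=a
cv2.imwrite("pics/g3.png",o)
E
```

```text
t 9.4667 p [ 0.4971 -0.1742  0.1686] yang -63.33 tilt 2.23 j [-0.34  0.29  1.88  0.01  1.01  0.76] F [-0.1 -0.5 -1.5] T [-0.05 -0.02 -0.05] w 0.0151
units xyz [0.232 0.031 0.012] spin 0.004
[ 0.49609025 -0.17366422  0.14065547] 26.673042436189043 tilt vec [-0.034  0.018 -0.999]
```

View pics/g3.png

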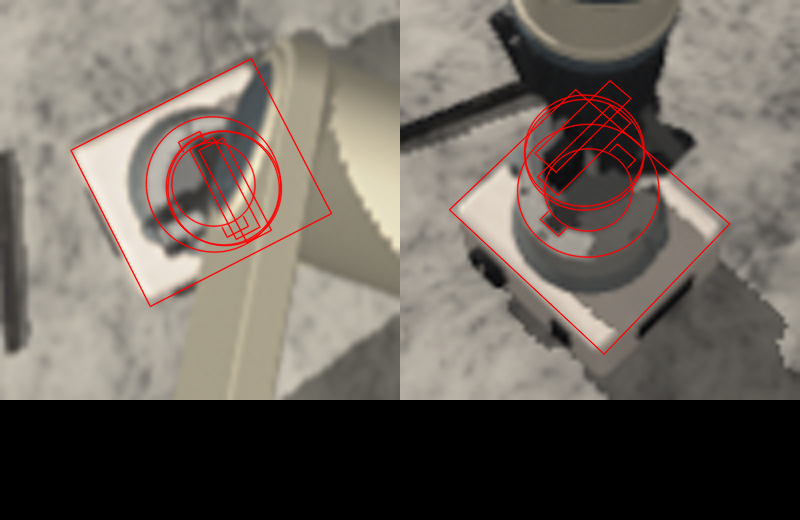

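>>> {"fn": "play_rows", "kwargs": {
  "rows": [
    {"x": 0.0, "y": 0.03, "z": 0.01, "spin": 0},
    {"x": 0.1, "y": 0, "z": 0, "spin": 0},
    {"x": 0.1, "y": 0, "z": 0, "spin": 0},
    {"x": 0, "y": 0, "z": 0, "spin": 0},
    {"x": 0, "y": 0, "z": 0, "spin": 0},
    {"x": 0, "y": 0, "z": 0, "spin": 0},
    {"x": 0, "y": 0, "z": 0, "spin": 0},
    {"x": 0, "y": 0, "z": 0, "spin": 0},
    {"x": 0, "y": 0, "z": 0, "spin": 0},
    {"x": 0, "y": 0, "z": 0, "spin": 0}
  ]
}}

```text
clock: 10.4
ee_pos: [0.4965, -0.1767, 0.1505]
tcp_rot: [-0.956, 1.531, 2.651]
force: [0.3, -0.2, -2.1]
grip_width: 0.0149
```

```bash
cat >> go.py <<'E'
s,R=pose(); j=s["joints"]; a=R[:,0]
az=j[0]; print("radial tilt %.4f tang %.4f  sumdev %.4f"%(a[0]*np.cos(az)+a[1]*np.sin(az),-a[0]*np.sin(az)+a[1]*np.cos(az),j[1]+j[2]+j[4]-np.pi), "lid origin",(s["ee_pos"]+a*.028).round(4))
E
python3 go.py .4967 -.1765 .15 -63.7
```

```text
t 10.4 p [ 0.4965 -0.1767  0.1505] yang -63.35 tilt 2.26 j [-0.35  0.32  1.89  0.01  0.97  0.75] F [ 0.3 -0.2 -2.1] T [ 0.02 -0.1   0.  ] w 0.0149
units xyz [ 0.006 -0.001 -0.004] spin 0.004
radial tilt -0.0391 tang 0.0056  sumdev 0.0391 lid origin [ 0.4955 -0.1762  0.1225]
```

>>> {"fn": "play_rows", "kwargs": {
  "rows": [
    {"x": -0.3, "y": 0, "z": 0, "spin": 0},
    {"x": -0.3, "y": 0, "z": 0, "spin": 0},
    {"x": -0.3, "y": 0, "z": 0, "spin": 0},
    {"x": 0, "y": 0, "z": 0, "spin": 0},
    {"x": 0, "y": 0, "z": 0, "spin": 0},
    {"x": 0, "y": 0, "z": 0, "spin": 0},
    {"x": 0, "y": 0, "z": 0, "spin": 0},
    {"x": 0, "y": 0, "z": 0, "spin": 0},
    {"x": 0, "y": 0, "z": 0, "spin": 0},
    {"x": 0, "y": 0, "z": 0, "spin": 0}
  ]
}}

```text
clock: 11.23
ee_pos: [0.4967, -0.1771, 0.2214]
tcp_rot: [-0.937, 1.525, 2.671]
force: [0.6, 0.2, -2.6]
grip_width: 0.0153
```

```bash
python3 go.py .4967 -.1765 .15 -63.7
```

```text
t 11.2333 p [ 0.4967 -0.1771  0.2214] yang -63.35 tilt 2.61 j [-0.35  0.24  1.82  0.01  1.13  0.75] F [ 0.6  0.2 -2.6] T [-0.01 -0.06 -0.05] w 0.0153
units xyz [ 0.892  0.026 -0.028] spin 0.004
radial tilt -0.0453 tang 0.0055  sumdev 0.0453 lid origin [ 0.4955 -0.1766  0.1934]
```

>>> {"fn": "play_rows", "kwargs": {
  "rows": [
    {"x": 0.2, "y": 0, "z": 0, "spin": 0},
    {"x": 0.2, "y": 0, "z": 0, "spin": 0},
    {"x": 0.2, "y": 0, "z": 0, "spin": 0},
    {"x": 0, "y": 0, "z": 0, "spin": 0},
    {"x": 0, "y": 0, "z": 0, "spin": 0},
    {"x": 0, "y": 0, "z": 0, "spin": 0},
    {"x": 0, "y": 0, "z": 0, "spin": 0},
    {"x": 0, "y": 0, "z": 0, "spin": 0},
    {"x": 0, "y": 0, "z": 0, "spin": 0},
    {"x": 0, "y": 0, "z": 0, "spin": 0}
  ]
}}

```text
clock: 12.07
ee_pos: [0.4955, -0.1764, 0.173]
tcp_rot: [-0.938, 1.526, 2.669]
force: [-0.4, 0.9, -1.9]
grip_width: 0.0147
```

```bash
python3 go.py .4967 -.1765 .15 -63.7
```

```text
t 12.0667 p [ 0.4955 -0.1764  0.173 ] yang -63.35 tilt 2.58 j [-0.35  0.29  1.87  0.01  1.03  0.75] F [-0.4  0.9 -1.9] T [ 0.02 -0.01 -0.05] w 0.0147
units xyz [ 0.287  0.018 -0.021] spin 0.004
radial tilt -0.0447 tang 0.0056  sumdev 0.0447 lid origin [ 0.4943 -0.1758  0.1451]
```

>>> {"fn": "play_rows", "kwargs": {
  "rows": [
    {"x": -0.12, "y": 0, "z": 0, "spin": 0},
    {"x": -0.12, "y": 0, "z": 0, "spin": 0},
    {"x": -0.12, "y": 0, "z": 0, "spin": 0},
    {"x": -0.12, "y": 0, "z": 0, "spin": 0},
    {"x": -0.12, "y": 0, "z": 0, "spin": 0},
    {"x": 0, "y": 0, "z": 0, "spin": 0},
    {"x": 0.4, "y": 0, "z": 0, "spin": 0},
    {"x": 0.4, "y": 0, "z": 0, "spin": 0},
    {"x": 0, "y": 0, "z": 0, "spin": 0},
    {"x": 0, "y": 0, "z": 0, "spin": 0}
  ]
}}

```text
clock: 12.9
ee_pos: [0.4992, -0.1777, 0.1674]
tcp_rot: [-0.984, 1.538, 2.623]
force: [0.6, 0.4, -1.2]
grip_width: 0.0154
```

```bash
python3 go.py .4967 -.1765 .15 -63.7
```

```text
t 12.9 p [ 0.4992 -0.1777  0.1674] yang -63.33 tilt 1.89 j [-0.35  0.3   1.87  0.01  1.    0.75] F [ 0.6  0.4 -1.2] T [-0.07 -0.04  0.05] w 0.0154
units xyz [ 0.219 -0.022  0.017] spin 0.004
radial tilt -0.0326 tang 0.0056  sumdev 0.0326 lid origin [ 0.4984 -0.1773  0.1394]
```

>>> {"fn": "play_rows", "kwargs": {
  "rows": [
    {"x": -0.16, "y": 0, "z": 0, "spin": 0},
    {"x": -0.16, "y": 0, "z": 0, "spin": 0},
    {"x": -0.16, "y": 0, "z": 0, "spin": 0},
    {"x": -0.16, "y": 0, "z": 0, "spin": 0},
    {"x": -0.16, "y": 0, "z": 0, "spin": 0},
    {"x": -0.16, "y": 0, "z": 0, "spin": 0},
    {"x": 0.5, "y": 0, "z": 0, "spin": 0},
    {"x": 0.5, "y": 0, "z": 0, "spin": 0},
    {"x": 0, "y": 0, "z": 0, "spin": 0},
    {"x": 0, "y": 0, "z": 0, "spin": 0}
  ]
}}

```text
clock: 13.73
ee_pos: [0.5055, -0.1801, 0.1838]
tcp_rot: [-1.111, 1.552, 2.496]
force: [1.2, 0.1, -1.7]
grip_width: 0.0148
```

```bash
python3 go.py .4967 -.1765 .15 -63.7
```

```text
t 13.7333 p [ 0.5055 -0.1801  0.1838] yang -63.32 tilt 1.09 j [-0.35  0.28  1.86  0.01  1.03  0.75] F [ 1.2  0.1 -1.7] T [ 0.04 -0.06  0.02] w 0.0148
units xyz [ 0.425 -0.082  0.074] spin 0.004
radial tilt -0.0182 tang 0.0056  sumdev 0.0182 lid origin [ 0.505  -0.1797  0.1558]
```

>>> {"fn": "play_rows", "kwargs": {
  "rows": [
    {"x": -0.14, "y": 0, "z": 0, "spin": 0},
    {"x": -0.14, "y": 0, "z": 0, "spin": 0},
    {"x": -0.14, "y": 0, "z": 0, "spin": 0},
    {"x": -0.14, "y": 0, "z": 0, "spin": 0},
    {"x": -0.14, "y": 0, "z": 0, "spin": 0},
    {"x": 0, "y": 0, "z": 0, "spin": 0},
    {"x": 0.5, "y": 0, "z": 0, "spin": 0},
    {"x": 0.5, "y": 0, "z": 0, "spin": 0},
    {"x": 0, "y": 0, "z": 0, "spin": 0},
    {"x": 0, "y": 0, "z": 0, "spin": 0}
  ]
}}

```text
clock: 14.57
ee_pos: [0.5137, -0.183, 0.185]
tcp_rot: [-2.809, 1.565, 0.798]
force: [0.5, 0.2, -1.4]
grip_width: 0.0149
```

```bash
python3 go.py .4967 -.1765 .15 -63.7
```

```text
t 14.5667 p [ 0.5137 -0.183   0.185 ] yang -63.31 tilt 0.35 j [-0.35  0.28  1.85  0.01  1.01  0.75] F [ 0.5  0.2 -1.4] T [ 0.   -0.03 -0.04] w 0.0149
units xyz [ 0.436 -0.167  0.155] spin 0.004
radial tilt 0.0025 tang 0.0055  sumdev -0.0025 lid origin [ 0.5138 -0.1829  0.157 ]
```

>>> {"fn": "play_rows", "kwargs": {
  "rows": [
    {"x": -0.16, "y": 0, "z": 0, "spin": 0},
    {"x": -0.16, "y": 0, "z": 0, "spin": 0},
    {"x": -0.16, "y": 0, "z": 0, "spin": 0},
    {"x": -0.16, "y": 0, "z": 0, "spin": 0},
    {"x": -0.16, "y": 0, "z": 0, "spin": 0},
    {"x": -0.16, "y": 0, "z": 0, "spin": 0},
    {"x": 0.5, "y": 0, "z": 0, "spin": 0},
    {"x": 0.5, "y": 0, "z": 0, "spin": 0},
    {"x": 0, "y": 0, "z": 0, "spin": 0},
    {"x": 0, "y": 0, "z": 0, "spin": 0}
  ]
}}

```text
clock: 15.4
ee_pos: [0.5217, -0.1861, 0.2112]
tcp_rot: [2.559, 1.547, -0.117]
force: [0.1, -0.3, -1.6]
grip_width: 0.0149
```

```bash
python3 go.py .4967 -.1765 .15 -63.7
```

```text
t 15.4 p [ 0.5217 -0.1861  0.2112] yang -63.32 tilt 1.38 j [-0.35  0.25  1.82  0.01  1.04  0.75] F [ 0.1 -0.3 -1.6] T [ 0.03 -0.02 -0.01] w 0.0149
units xyz [ 0.758 -0.257  0.241] spin 0.004
radial tilt 0.0234 tang 0.0055  sumdev -0.0234 lid origin [ 0.5224 -0.1862  0.1833]
```

>>> {"fn": "play_rows", "kwargs": {
  "rows": [
    {"x": 0, "y": -0.09, "z": 0.08, "spin": 0.004},
    {"x": 0, "y": -0.09, "z": 0.08, "spin": 0},
    {"x": 0, "y": -0.07, "z": 0.07, "spin": 0},
    {"x": 0.1, "y": 0, "z": 0, "spin": 0},
    {"x": 0.15, "y": 0, "z": 0, "spin": 0},
    {"x": 0.15, "y": 0, "z": 0, "spin": 0},
    {"x": 0.1, "y": 0, "z": 0, "spin": 0},
    {"x": 0, "y": 0, "z": 0, "spin": 0},
    {"x": 0, "y": 0, "z": 0, "spin": 0},
    {"x": 0, "y": 0, "z": 0, "spin": 0}
  ]
}}

```text
clock: 16.23
ee_pos: [0.4974, -0.1764, 0.1766]
tcp_rot: [2.501, 1.538, -0.181]
force: [-0.2, 0.1, -2.1]
grip_width: 0.0149
```

```bash
sed -i 's/print("radial/print("Rz",R[2].round(4)," grasp had [-.9998 .0148 -.0136]"); print("radial/' go.py; sed -i 's/az=j\[0\]; /az=j[0]\n/' go.py; python3 go.py .4967 -.1765 .142 -63.7
```

```text
t 16.2333 p [ 0.4974 -0.1764  0.1766] yang -63.70 tilt 1.88 j [-0.35  0.25  1.92  0.01  0.94  0.76] F [-0.2  0.1 -2.1] T [-0.02 -0.   -0.01] w 0.0149
units xyz [ 0.432 -0.012  0.019] spin -0.000
Rz [-0.9995  0.0196 -0.0264]  grasp had [-.9998 .0148 -.0136]
radial tilt 0.0324 tang 0.0054  sumdev -0.0324 lid origin [ 0.4983 -0.1766  0.1486]
```

```bash
python3 - <<'E'
from ov import *
s0,R=pose(); p=s0["ee_pos"]; o3=p-[0,0,.0282]
t=imaging.camera("top")[:,:,::-1]; s=imaging.camera("side")[:,:,::-1]
L=lid(o3,26.3)[:2]
o=np.zeros((480,800,3),np.uint8)
a=overlay("side",s,L,275,240,335,320,6); o[:480,:360]=a
a=overlay("side",s,[],275,240,335,320,6); o[:480,400:760]=a
cv2.imwrite("pics/g4.png",o)
E
```

```text
(no output)
```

View pics/g4.png

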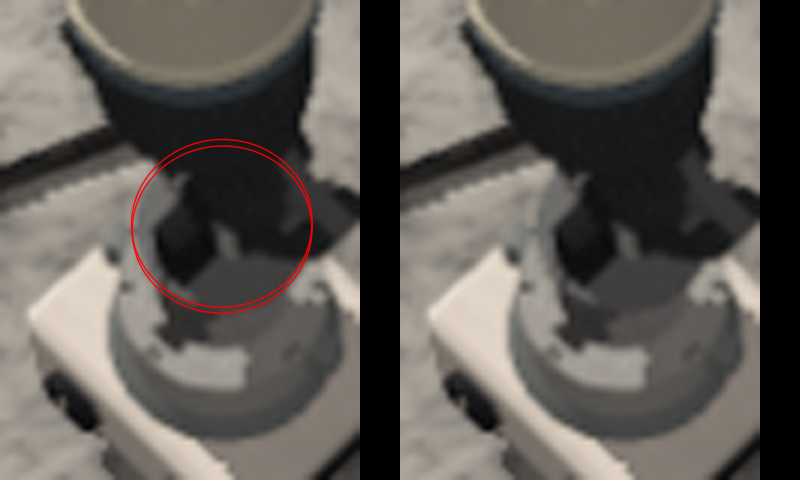

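The side crop shows the flange matching the predicted circle over the hole, with the gap under it at (185,330). I'll lower to just above the collar.

>>> {"fn": "play_rows", "kwargs": {
  "rows": [
    {"x": 0, "y": -0.01, "z": 0.015, "spin": 0},
    {"x": 0.1, "y": 0, "z": 0, "spin": 0},
    {"x": 0.12, "y": 0, "z": 0, "spin": 0},
    {"x": 0.12, "y": 0, "z": 0, "spin": 0},
    {"x": 0.08, "y": 0, "z": 0, "spin": 0},
    {"x": 0, "y": 0, "z": 0, "spin": 0},
    {"x": 0, "y": 0, "z": 0, "spin": 0},
    {"x": 0, "y": 0, "z": 0, "spin": 0},
    {"x": 0, "y": 0, "z": 0, "spin": 0},
    {"x": 0, "y": 0, "z": 0, "spin": 0}
  ]
}}

```text
clock: 17.17
ee_pos: [0.4978, -0.1768, 0.1399]
tcp_rot: [2.495, 1.537, -0.187]
force: [0.1, 0.1, -1.8]
grip_width: 0.0148
```

```bash
python3 go.py .4967 -.1765 .120 -63.7
```

```text
t 17.1667 p [ 0.4978 -0.1768  0.1399] yang -63.71 tilt 1.96 j [-0.35  0.3   1.95  0.01  0.86  0.76] F [ 0.1  0.1 -1.8] T [-0.    0.08  0.03] w 0.0148
units xyz [ 0.248 -0.014  0.017] spin -0.000
Rz [-0.9994  0.0206 -0.0272]  grasp had [-.9998 .0148 -.0136]
radial tilt 0.0337 tang 0.0055  sumdev -0.0337 lid origin [ 0.4987 -0.1769  0.1119]
```

>>> {"fn": "play_rows", "kwargs": {
  "rows": [
    {"x": 0, "y": -0.015, "z": 0.018, "spin": 0},
    {"x": 0.05, "y": -0.001, "z": 0.001, "spin": 0},
    {"x": 0.05, "y": -0.001, "z": 0.001, "spin": 0},
    {"x": 0.05, "y": -0.001, "z": 0.001, "spin": 0},
    {"x": 0.05, "y": -0.001, "z": 0.001, "spin": 0},
    {"x": 0.04, "y": -0.001, "z": 0.001, "spin": 0},
    {"x": 0.02, "y": 0, "z": 0, "spin": 0},
    {"x": 0, "y": 0, "z": 0, "spin": 0},
    {"x": 0, "y": 0, "z": 0, "spin": 0},
    {"x": 0, "y": 0, "z": 0, "spin": 0}
  ]
}}

```text
clock: 18.0
ee_pos: [0.4974, -0.1766, 0.1205]
tcp_rot: [2.491, 1.534, -0.192]
force: [-0.9, 0.4, 0.3]
grip_width: 0.0151
```

```bash
python3 go.py .4967 -.1765 .120 -63.7
```

```text
t 18.0 p [ 0.4974 -0.1766  0.1205] yang -63.73 tilt 2.14 j [-0.35  0.33  1.96  0.01  0.82  0.76] F [-0.9  0.4  0.3] T [ 0.12  0.23 -0.  ] w 0.0151
units xyz [ 0.006 -0.005  0.007] spin -0.000
Rz [-0.9993  0.0226 -0.0297]  grasp had [-.9998 .0148 -.0136]
radial tilt 0.0368 tang 0.0058  sumdev -0.0368 lid origin [ 0.4984 -0.1768  0.0925]
```

>>> {"fn": "play_rows", "kwargs": {
  "rows": [
    {"x": 0.02, "y": -0.004, "z": 0.006, "spin": 0},
    {"x": 0, "y": 0, "z": 0, "spin": 0},
    {"x": 0, "y": 0, "z": 0, "spin": 0},
    {"x": 0, "y": 0, "z": 0, "spin": 0},
    {"x": 0, "y": 0, "z": 0, "spin": 0},
    {"x": 0, "y": 0, "z": 0, "spin": 0},
    {"x": 0, "y": 0, "z": 0, "spin": 0},
    {"x": 0, "y": 0, "z": 0, "spin": 0},
    {"x": 0, "y": 0, "z": 0, "spin": 0},
    {"x": 0, "y": 0, "z": 0, "spin": 0}
  ],
  "squeeze": 80
}}

```text
clock: 18.83
ee_pos: [0.4974, -0.1767, 0.1205]
tcp_rot: [2.495, 1.533, -0.188]
force: [-1.8, -0.7, 4.4]
grip_width: 0.0148
```

```bash
python3 go.py .4967 -.1765 .120 -108.7;python3 - <<'E'
from ov import *
s=imaging.camera("side")[:,:,::-1]
L=lid((.4967,-.1765,.092),26.3)[:2]
o=np.zeros((480,800,3),np.uint8)
a=overlay("side",s,L,275,240,335,320,6); o[:480,:360]=a
a=overlay("side",s,[],275,240,335,320,6); o[:480,400:760]=a
cv2.imwrite("pics/g5.png",o)
E
```

```text
t 18.8333 p [ 0.4974 -0.1767  0.1205] yang -63.74 tilt 2.17 j [-0.35  0.33  1.96  0.01  0.82  0.76] F [-1.8 -0.7  4.4] T [0.16 0.44 0.03] w 0.0148
units xyz [ 0.006 -0.006  0.007] spin 0.523
Rz [-0.9993  0.0228 -0.0302]  grasp had [-.9998 .0148 -.0136]
radial tilt 0.0373 tang 0.0060  sumdev -0.0373 lid origin [ 0.4985 -0.1769  0.0925]
```

View pics/g5.png

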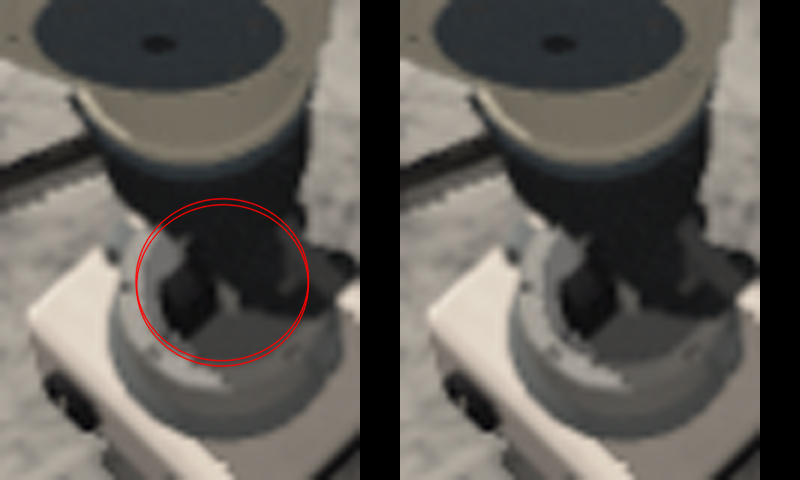

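The lid is home: the flange sits in its predicted circle on the collar, and it gives firm contact at z = 0.1205. Now I twist in stages.

>>> {"fn": "play_rows", "kwargs": {
  "rows": [
    {"x": 0, "y": 0, "z": 0, "spin": 0.05},
    {"x": 0, "y": 0, "z": 0, "spin": 0.06},
    {"x": 0, "y": 0, "z": 0, "spin": 0.06},
    {"x": 0, "y": 0, "z": 0, "spin": 0},
    {"x": 0, "y": 0, "z": 0, "spin": 0},
    {"x": 0, "y": 0, "z": 0, "spin": 0},
    {"x": 0, "y": 0, "z": 0, "spin": 0},
    {"x": 0, "y": 0, "z": 0, "spin": 0},
    {"x": 0, "y": 0, "z": 0, "spin": 0},
    {"x": 0, "y": 0, "z": 0, "spin": 0}
  ]
}}

```text
clock: 19.72
ee_pos: [0.4975, -0.1768, 0.1204]
tcp_rot: [2.742, 1.533, -0.195]
force: [-1.7, 0.6, 3.2]
grip_width: 0.0148
```

```bash
python3 go.py .4967 -.1765 .120 -108.7
```

```text
t 19.7167 p [ 0.4975 -0.1768  0.1204] yang -78.30 tilt 2.18 j [-0.35  0.33  1.96  0.01  0.81  1.01] F [-1.7  0.6  3.2] T [ 0.19  0.36 -0.09] w 0.0148
units xyz [ 0.005 -0.006  0.01 ] spin 0.354
Rz [-0.9993  0.0148 -0.035 ]  grasp had [-.9998 .0148 -.0136]
radial tilt 0.0376 tang 0.0058  sumdev -0.0376 lid origin [ 0.4986 -0.177   0.0924]
```

>>> {"fn": "play_rows", "kwargs": {
  "rows": [
    {"x": 0, "y": 0, "z": 0, "spin": 0.06},
    {"x": 0, "y": 0, "z": 0, "spin": 0.06},
    {"x": 0, "y": 0, "z": 0, "spin": 0.06},
    {"x": 0, "y": 0, "z": 0, "spin": 0.06},
    {"x": 0, "y": 0, "z": 0, "spin": 0.06},
    {"x": 0, "y": 0, "z": 0, "spin": 0},
    {"x": 0, "y": 0, "z": 0, "spin": 0},
    {"x": 0, "y": 0, "z": 0, "spin": 0},
    {"x": 0, "y": 0, "z": 0, "spin": 0},
    {"x": 0, "y": 0, "z": 0, "spin": 0}
  ]
}}

```text
clock: 20.55
ee_pos: [0.4973, -0.1775, 0.1205]
tcp_rot: [-3.139, 1.533, -0.247]
force: [-1.2, 0.4, 4.1]
grip_width: 0.0148
```

```bash
python3 go.py .4967 -.1765 .120 -108.7
```

```text
t 20.55 p [ 0.4973 -0.1775  0.1205] yang -104.32 tilt 2.17 j [-0.35  0.33  1.96  0.01  0.81  1.47] F [-1.2  0.4  4.1] T [ 0.19  0.45 -0.  ] w 0.0148
units xyz [ 0.006 -0.011  0.011] spin 0.051
Rz [-9.993e-01 -1.000e-04 -3.780e-02]  grasp had [-.9998 .0148 -.0136]
radial tilt 0.0376 tang 0.0038  sumdev -0.0376 lid origin [ 0.4984 -0.1778  0.0925]
```

>>> {"fn": "play_rows", "kwargs": {
  "rows": [
    {"x": 0, "y": -0.008, "z": 0.008, "spin": 0.05},
    {"x": 0, "y": 0, "z": 0, "spin": 0},
    {"x": 0, "y": 0, "z": 0, "spin": 0},
    {"x": 0, "y": 0, "z": 0, "spin": 0},
    {"x": 0, "y": 0, "z": 0, "spin": 0},
    {"x": 0, "y": 0, "z": 0, "spin": 0},
    {"x": 0, "y": 0, "z": 0, "spin": 0},
    {"x": 0, "y": 0, "z": 0, "spin": 0},
    {"x": 0, "y": 0, "z": 0, "spin": 0},
    {"x": 0, "y": 0, "z": 0, "spin": 0}
  ]
}}

```text
clock: 21.38
ee_pos: [0.4973, -0.1775, 0.1205]
tcp_rot: [-3.1, 1.532, -0.273]
force: [-1.6, 0.9, 3.4]
grip_width: 0.0148
```

```bash
python3 go.py .4967 -.1765 .120 -108.7; python3 - <<'E'
from ov import *
s=imaging.camera("side")[:,:,::-1];t=imaging.camera("top")[:,:,::-1]
L=lid((.4967,-.1765,.092),-18.7)
M=[local([[.036,0,.11],[.042,0,.11]],(.4967,-.1765),-18.7),local([[-.036,0,.11],[-.042,0,.11]],(.4967,-.1765),-18.7)]
o=np.zeros((600,800,3),np.uint8)
a=overlay("side",s,L+M,275,240,335,320,4); o[:320,:240]=a
a=overlay("side",s,[],275,240,335,320,7); o[:560,260:680]=a
cv2.imwrite("pics/g6.png",o); cv2.imwrite("pics/g6t.png",overlay("top",t,[],340,205,440,305,6))
print(ctrl.state()["ft_torque"],ctrl.state()["force"])
E
```

```text
t 21.3833 p [ 0.4973 -0.1775  0.1205] yang -108.00 tilt 2.23 j [-0.35  0.32  1.96  0.    0.81  1.53] F [-1.6  0.9  3.4] T [-0.03  0.41 -0.02] w 0.0148
units xyz [ 0.006 -0.01   0.011] spin 0.008
Rz [-0.9992 -0.0016 -0.0389]  grasp had [-.9998 .0148 -.0136]
radial tilt 0.0388 tang 0.0029  sumdev -0.0388 lid origin [ 0.4983 -0.1778  0.0926]
[-0.04398494  0.41135528 -0.01778263] [-1.19618213  0.59951895  3.10524694]
```

View pics/g6.png

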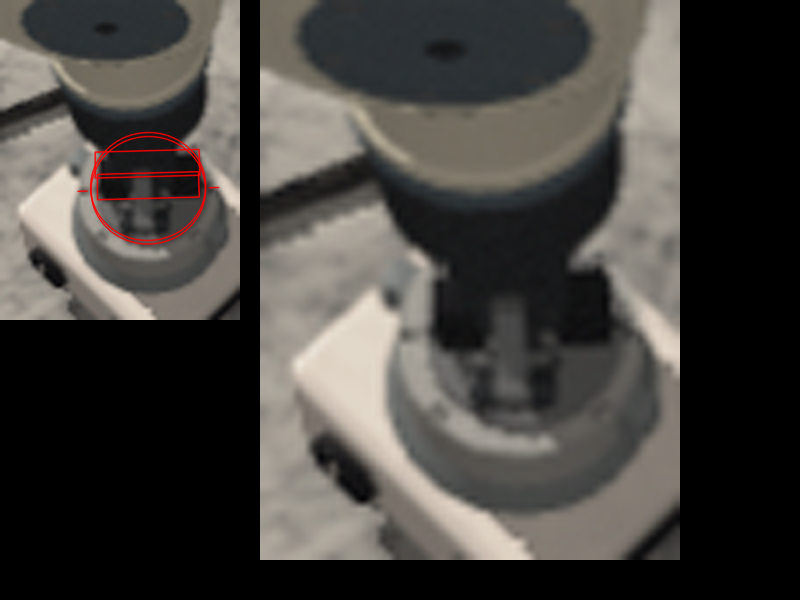

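View pics/g6t.png

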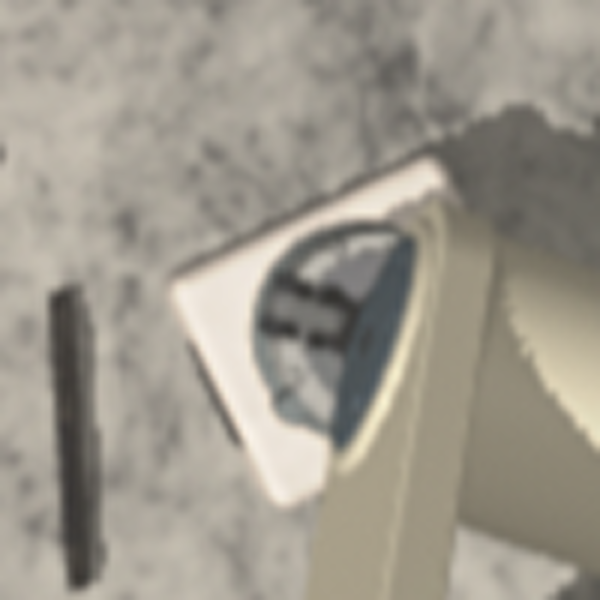

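```bash
python3 - <<'E'
from h import *
print(ctrl.finish_job()); print(ctrl.state())
E
```

```text
the job is handed in; nothing more can be done
None
the job is handed in; nothing more can be done
```

I picked up the grey lid by its bar, seated it on the collar with its lugs in the gaps, and twisted it clockwise to the halfway mark. I handed the job in at about 21.5 s of the 43 s allowed, with the fingers still holding the lid. No verdict was reported.

| Last check | Reading |
|---|---|
| Tool angle | −108.0°, against a target of −108.7° (0.7° short) |
| Tool position | within about 1.2 mm of my estimate of the collar axis |
| Height | tool at z = 0.1205 m, so the lid's origin is about 18 mm below the collar top |
| Grip | opening 14.8 mm on the 16 mm bar, set to 80 N |
| Side picture | handle lies along the halfway mark, as predicted |
| Top picture | marker undisturbed; I didn't re-check the other bystanders, but the tool stayed clear of them |

- **Tilt:** the gripper kept leaning during fast moves. I corrected this above the mill, but it finished 2.2° off vertical. I estimate the lid is within about 0.03 rad of upright (limit 0.08); I did not measure that directly.
- **Spring torque:** the spring's 0.1 N m did not show clearly. The final reading about the vertical axis was only about −0.02 N m, roughly the noise level. I had no direct reading of the jog ring, so its angle is inferred from how far the lid turned and how deep it sits.

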